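Nest the lunch covers upside down

TASK

Lunch is over: stack the three white domed food covers upside down (dome down, mouth up) on the round cork mat, the large one in the middle of the mat, the medium one cupped inside it and the small one inside that, each one sitting level and right down on the floor of the one below. Set each down gently without dropping it, let go, and do not shift or knock over anything else on the desk.

Things in the scene. Friction and masses are not known exactly. Their poses are not given: they have to be found in the camera images.
- cover_large: Large white plastic dome cover, 0.09-0.14 kg, dome down on the desk. Round. Origin: outside centre of its flat crown; +z from there out of the mouth (z up = dome down). Shell 4 mm thick, inner floor at z 4 mm; top 18 mm of the wall an 8 mm thick straight rim band. Outline (radius, z mm): (44,0) (70,16) (92,34) (92,54 rim). Floor inside: radius 42.
- cover_medium: Medium white dome cover, 0.09 kg, dome down on the stand's slope, loosely against its lip: +z leans 25 deg to the stand's front. Round. Origin: outside centre of its flat crown; +z from there out of the mouth (z up = dome down). Shell 4 mm thick, inner floor at z 4 mm; top 18 mm of the wall an 8 mm thick straight rim band. Outline: (32,0) (48,12) (62,28) (62,66 rim). Floor: radius 30.
- cover_small: Small deep white dome cover, 0.06 kg, dome down on the desk. Round. Origin: outside centre of its flat crown; +z from there out of the mouth (z up = dome down). Shell 4 mm thick, inner floor at z 4 mm; top 18 mm of the wall an 8 mm thick straight rim band. Outline (radius, z mm): (20,0) (27,9) (30,18) (30,76 rim).
- mat: Round cork mat fixed on the desk, radius 70 mm, 6 mm thick: the stack goes here. Origin: centre of its underside, z up.
- stand: Aluminium copy stand fixed on the desk, a 150 x 150 mm board sloping at 25 degrees, low at its front (its own -x side) and high at the back (about 78 mm), with a 12 mm high lip along the low edge; the medium cover lies on it. Origin: desk level under the middle of the board, z up.
- mug: White mug, to be left alone: radius 36 mm, 85 mm tall, handle on its +y side reaching 72 mm from the axis. Origin: centre of underside, z up.
- bottle: Clear closed plastic bottle, to be left alone: radius 28 mm, 150 mm tall. Origin: centre of underside, z up.
- tape: Tape dispenser, to be left alone: 90 x 46 mm (x, y), 58 mm tall. Origin: centre of underside, z up.
- stapler: Stapler, to be left alone: 140 x 36 mm (x, y), about 45 mm tall. Origin: centre of underside, z up.
- receipts: Stack of receipt books, to be left alone: 200 x 90 mm (x, y), 30 mm tall. Origin: centre of underside, z up.
- phone: Red mobile phone lying flat, to be left alone: 150 x 72 mm (x, y), 10 mm tall. Origin: centre of underside, z up.
- remote: Remote control lying flat, to be left alone: 150 x 38 mm (x, y), 17 mm tall. Origin: centre of underside, z up.
There are look-alikes about, which are no part of the job. What is shaped like the cover_small but blue or purple is not meant.

How it is judged:
By the outcome, as a careful person would: the job done as asked, in the order asked, and still so for the second after the job is handed in, with the robot touching nothing.
It also fails if it takes over 72 s, if anything falls off the work surface, if the arm or the gripper's body presses on something with over 40 N, if the wrist force passes 120 N, or if a joint passes its speed limit or range.

ROBOT

A 6-joint arm with a two-finger parallel gripper is mounted at the origin on the work surface. World frame = base frame: x ahead of the robot, y to its left, z up, the work surface at z = 0. Lengths are in mm, angles in rad, forces in N, time in s.
With the tool pointing down it reaches from about 400 to 925 mm from the base axis. Payload 12.5 kg.
Tool frame: the origin (TCP) lies between the finger pads; the fingertips stand 25 mm ahead of it and the grasp point (between the pads) lies 6 mm ahead of it; z points along the fingers, y is the line along which they close (so a half turn about z gives the same grasp; the last joint's range is limited). The gripper opens to 95 mm and grips with 3 to 60 N. Pads are 20 mm wide; open, the fingers measure 119 mm over their backs; the gripper's body (75 mm by 180 mm) begins 59 mm behind the grasp point.
Start: joints at [-1.263, 0.491, 1.559, -0, 1.092, -0.106], TCP at [251.331, -572.256, 239.661] pointing down, gripper open.
Joint ranges: [-3.1, 3.1], [-0.84, 2.19], [0.05, 2.79], [-1.13, 4.28], [0.06, 2.93], [-2.69, 2.69]. Speed limits (rad/s): [2.22, 2.22, 2.79, 3.14, 3.14, 3.14].

INTERFACE

Orientations are given as [roll, pitch, yaw] about the fixed x, y, z axes, in that order (R = Rz(yaw) Ry(pitch) Rx(roll)).
In Python, from cell import state, read_camera, job_done, cut_out gives the robot as it stands. The module is installed in compiled form; this text tells all that it offers.
- The arm moves only by the tool jog_arm, never from a script. Its argument "motion" is a list of rows, each a list of 2 entries, a list of its own where there are three numbers: the shift along the tool's x, y, z in mm, then the turn about the tool's z in rad. A call has 1 to 5 rows; each row is the pose to reach, as a shift and turn from the pose commanded when the call began, along the tool's axes at that moment; what a row does not reach only later rows make up. A row lasts 1/10 s, in which the tool goes at most 50 mm and 8.59 degrees, less where a joint would pass 70% of its speed; a pose out of reach is approached as far as the arm can. A call with a gripper value outside its range is refused whole. "grip" is the closure, from 0 (fully open) to 1 (shut), set as the call begins (left out, the last holds). The fingers move at their own pace and stop on an object; the grip force is fixed at half the most. Time passes only in rows, so rows that repeat a pose let the fingers close. It gives the time, the measured TCP pose, the force, the opening and the grip force at its end, in the units of the state.
- state(): the state, without advancing time (a new reading comes with each control period).
- read_camera(name): name is "scene" or "top"; returns a dict with "img" (384x512x3 uint8, blue, green, red), "vertical_fov" (degrees; the focal length in pixels is half the picture's height over the tangent of half this angle, whatever the lens; pixels are square), "cx", "cy" (the principal point, pixels), "k1" (the pictures are not rectified: a ray, as slopes to the right and down, at radius r is drawn at 1 + k1 r^2 times it, then the intrinsics apply), "extrinsics" (4x4, takes a point from camera to world coordinates). Camera axes: x right, y up, looking along -z (the intrinsics and any distortion apply to the point x, -y, -z); pixel columns grow to the right and rows downward; lengths in mm; the calibration is good to about 2 mm. A picture is of the moment at which its call begins. There is no depth.
- job_done(): hands the job in; it is judged then, once.
Trained networks look in a picture, given as the dict that the camera call returned (one of the last four; its "shot" number tells which), for a name from the list of things; names that differ only in an ending like _2 or _b are one class to them, and where a whole thing is asked for, a point or a joint stands for the part that bears it (a point fixed in the world has none). Each returns a list of dicts, best first, with "p" (0 to 1); they miss things now and then, are a little off and sometimes report something else, mostly with a low value. They report only what shows in the picture. A call takes as long as a camera call. They do not tell look-alikes from the thing itself.
- cut_out(name, picture): "region" (384x512 bool, what is visible of it) and "box" ([left, top, right, bottom] in pixels, round what is visible of it).
The state is a dict: "t": time; "joints": joint angles; "qvel": joint speeds; "tau": joint torques, N m; "eef_pos": TCP position; "tcp_rot": TCP orientation; "ft_force": force on the tool from outside, world axes, zero at the start; "moment": the same for the moment, N m; "opening": opening from 0.0 (shut) to 1.0 (fully open); "grip_force": force on a finger pad.
Only numpy, scipy, OpenCV 4.12 (cv2) and the standard library are available. Lean on these libraries where they do the work, as an engineer would, in place of code of your own. Each camera call takes 0.05 s, during which the arm holds its last target. There are 200 camera calls.

## Working session

There is one attempt and no reset: what is moved stays moved. The work goes in short steps, Python scripts to look and compute and a tool call to move; the robot and the scene stay as the last step left them, time stands still between calls to the robot, and variables do not carry over. Pictures are saved under pics/ and viewed, at most 10 in all, crops included, and the job is handed in when it is done.

Besides the shell and the picture viewer there is one more tool, called after "Request:" as name([rows], argument=value, ...), one row to a line, values as JSON. jog_arm: Moves the arm, as the interface text tells. Its arguments: {"type":"object","properties":{"motion":{"type":"array"},"grip":{"type":"number"}},"required":["motion"]}

```bash
mkdir -p pics; cat > h.py <<'E'
import numpy as np, cv2
from cell import *
def K(c):
    h,w=c["img"].shape[:2]; f=h/2/np.tan(np.radians(c["vertical_fov"])/2); return f
def pix(c,P):
    P=np.atleast_2d(P).astype(float);E=np.array(c["extrinsics"]);q=(P-E[:3,3])@E[:3,:3]
    s=np.stack([q[:,0]/-q[:,2],-q[:,1]/-q[:,2]],1);r2=(s**2).sum(1,keepdims=True)
    return s*(1+c["k1"]*r2)*K(c)+[c["cx"],c["cy"]]
def ray(c,uv,z):
    uv=np.atleast_2d(uv).astype(float);d=(uv-[c["cx"],c["cy"]])/K(c);s=d.copy()
    for _ in range(20): s=d/(1+c["k1"]*(s**2).sum(1,keepdims=True))
    E=np.array(c["extrinsics"]);v=np.stack([s[:,0],-s[:,1],-np.ones(len(s))],1)@E[:3,:3].T
    o=E[:3,3];return o+v*((z-o[2])/v[:,2])[:,None]
E
python3 - <<'E'
from h import *
for n in("scene","top"):
    c=read_camera(n);cv2.imwrite(f"pics/{n}0.png",cv2.resize(c["img"],(768,576)))
    print(n,c["vertical_fov"],c["k1"],np.array(c["extrinsics"]).round(2).tolist())
    for o in "cover_large cover_medium cover_small mat stand mug bottle tape stapler receipts phone remote".split():
        for d in cut_out(o,c):
            if d["p"]>.2:
                b=np.array(d["box"]);print(o,round(d["p"],2),b,ray(c,[(b[:2]+b[2:])/2],30)[0].round())
print(state())
E
```

```text
scene 56.604949107812 0.008545949995308631 [[-0.57, -0.71, 0.42, 1075.81], [0.82, -0.49, 0.29, 261.89], [-0.0, 0.51, 0.86, 1081.89], [0.0, 0.0, 0.0, 1.0]]
cover_large 0.95 [341.8 215.2 408.9 272. ] [485. 336.  30.]
cover_large 0.66 [151.4  98.8 200.5 143. ] [ 450. -522.   30.]
cover_medium 0.65 [361.  278.7 380.1 332.2] [671. 405.  30.]
cover_medium 0.63 [261.5 187.  299.1 222.8] [537.  14.  30.]
cover_small 0.85 [317.8 286.7 343.8 315.4] [725. 305.  30.]
cover_small 0.67 [290.1 285.2 311.9 307.4] [762. 227.  30.]
cover_small 0.59 [323.5 181.8 345.7 214.7] [410. 153.  30.]
cover_small 0.57 [297.5 254.8 322.8 280.9] [672. 206.  30.]
mat 0.77 [193.4 135.6 225.2 163.4] [ 487. -328.   30.]
mat 0.6 [243.9 153.5 272.  175. ] [ 441. -141.   30.]
stand 0.9 [239.7 200.6 304.1 241.4] [604.  24.  30.]
stand 0.73 [244.6 154.6 269.1 171.7] [ 439. -147.   30.]
mug 0.95 [184.3 184.1 217.5 215.9] [ 674. -218.   30.]
mug 0.56 [322.2 184.  344.5 217.5] [421. 154.  30.]
bottle 0.88 [322.6 183.4 344.6 213.9] [414. 151.  30.]
bottle 0.49 [300.2 256.8 322.6 281.4] [673. 211.  30.]
tape 0.64 [243.3 158.  2
[... 1325 characters left out ...]
3.7  98.7 191.3] [651. 403.  30.]
{'t': 1.3, 'joints': array([-1.26260313e+00,  4.90900226e-01,  1.55891169e+00,  7.69697150e-06,
        1.09171310e+00, -1.05602105e-01]), 'qvel': array([-0.00049427, -0.00045474,  0.00046919,  0.00191572,  0.00056901,
       -0.00103753]), 'tau': array([ 2.88033341e-03, -6.12468767e+01, -2.58429337e+01,  6.94391713e-02,
        4.46206110e-02,  5.41158201e-06]), 'eef_pos': array([ 251.32765839, -572.24788034,  239.65677212]), 'tcp_rot': array([3.14152467e+00, 3.37002983e-07, 4.13791750e-01]), 'ft_force': array([ 0.03414007, -0.17571336,  0.38504622]), 'moment': array([ 0.029934  , -0.03297784,  0.0248044 ]), 'grip_force': 0.0, 'opening': 0.9955855055146514}
```

View pics/scene0.png

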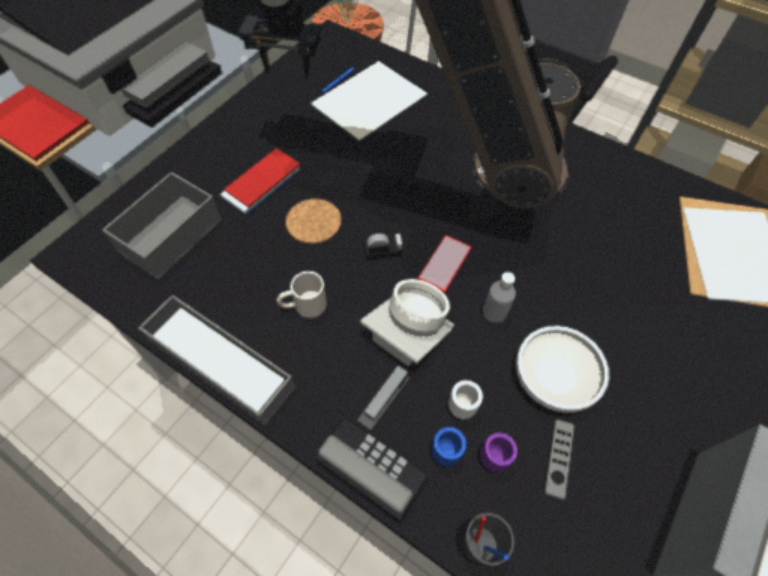

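View pics/top0.png

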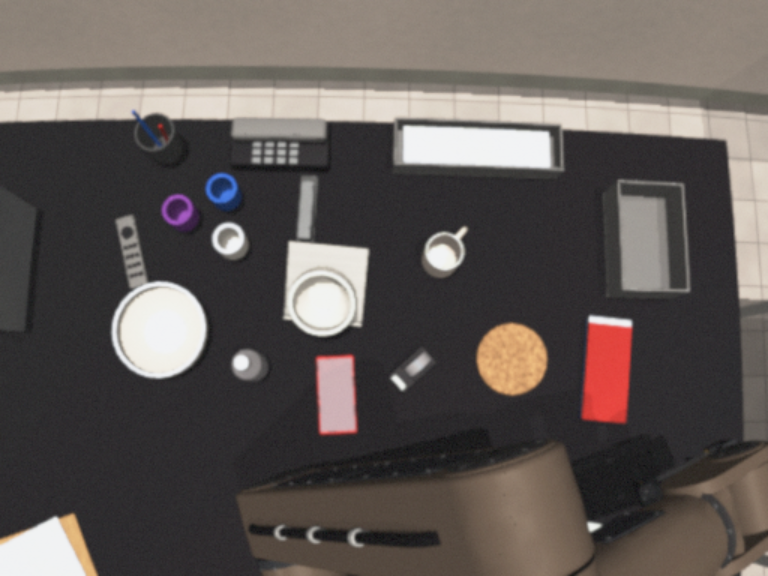

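The white cover_small is at scene (310,267), or (465,399) in the enlarged view. The same-shaped blue (300,298) and purple (333,301) cups are look-alikes. The medium cover is on the stand at (280,205), the large one at (375,245), and the cork mat at (209,147). Next I'll fit poses with silhouettes and confirm the small cover in a crop.

```bash
cat >> h.py <<'E'
from scipy.optimize import minimize
OUT=dict(cover_large=[(44,0),(70,16),(92,34),(92,54)],cover_medium=[(32,0),(48,12),(62,28),(62,66)],cover_small=[(20,0),(27,9),(30,18),(30,76)],mat=[(70,0),(70,6)],bottle=[(28,0),(28,110),(12,150)],mug=[(36,0),(36,85)])
def rings(n):
    a=np.linspace(0,2*np.pi,60)[:-1]
    return np.vstack([np.c_[r*np.cos(a),r*np.sin(a),0*a+z] for r,z in OUT[n]])
S=4
def hullmask(c,P):
    m=np.zeros((384*S,512*S),np.uint8)
    cv2.fillConvexPoly(m,cv2.convexHull(((pix(c,P)+.5)*S).astype(np.float32)).astype(np.int32),1);return m
def fit(P,regs,pose,x0,step):
    tg=[(c,cv2.resize(r.astype(np.uint8),None,fx=S,fy=S,interpolation=cv2.INTER_LINEAR)>0) for c,r in regs]
    tg=[(c,(cv2.resize(r.astype(np.float32),None,fx=S,fy=S)>.5)) for c,r in regs]
    def f(x):
        s=0
        for c,r in tg:
            m=hullmask(c,pose(P,x))>0; s+=1-(m&r).sum()/max(1,(m|r).sum())
        return s/len(tg)
    x0=np.array(x0,float);sim=np.vstack([x0]+[x0+np.eye(len(x0))[i]*step[i] for i in range(len(x0))])
    o=minimize(f,x0,method="Nelder-Mead",options=dict(initial_simplex=sim,xatol=.1,fatol=1e-4,maxiter=200));return o.x.round(2),round(o.fun,3)
def flat(z=0): return lambda P,x:P+[x[0],x[1],z]
def region(c,n,near,zz,tol=60):
    L=[d for d in cut_out(n,c) if np.hypot(*(ray(c,[(np.array(d["box"][:2])+d["box"][2:])/2],zz)[0][:2]-near))<tol]
    return L[0]["region"] if L else None
def blob(c,mask,near,z):
    n,l=cv2.connectedComponents(mask.astype(np.uint8));u,v=pix(c,[*near,z])[0].round().astype(int)
    w=l[v-4:v+5,u-4:u+5];w=w[w>0];r=l==np.bincount(w).argmax()
    return r
def white(c,t=110):
    i=c["img"].astype(int);return (i.min(2)>t)&(i.max(2)-i.min(2)<60)
def orange(c):
    i=c["img"].astype(int);return (i[...,2]-i[...,0]>50)&(i[...,1]>i[...,0]+15)
E
cat > m.py <<'E'
from h import *
s=read_camera("scene");t=read_camera("top")
for n,near,mk,z in(("cover_large",(490,335),white,40),("cover_small",(672,206),white,50),("mat",(450,-350),orange,6)):
    for cs in([s],[t],[s,t]):
        print(n,fit(rings(n),[(c,blob(c,mk(c),near,z)) for c in cs],flat(),near,(8,8)))
def tilt(P,x): # x: cx,cy,cz, az of lean
    a=np.radians(25);ax=np.array([-np.sin(x[3]),np.cos(x[3]),0])*a
    return P@cv2.Rodrigues(ax)[0].T+[x[0],x[1],x[2]]
R=[(c,region(c,"cover_medium",(550,17),60)) for c in(s,t)];R=[r for r in R if r[1] is not None];print(len(R))
print("med",fit(rings("cover_medium"),R,tilt,(560,20,30,3.1),(8,8,8,.2)))
# stand: board + medium
for c in(s,t):
    r=region(c,"stand",(597,20),40)
    if r is None: continue
    q=region(c,"cover_medium",(550,17),60)
    cs,_=cv2.findContours((r).astype(np.uint8),0,1);cc=max(cs,key=cv2.contourArea)
    print("stand quad",[ (p+0).tolist() for p in cv2.approxPolyDP(cv2.convexHull(cc),4,True)[:,0]])
u,v=pix(s,[672,206,50])[0].astype(int);cr=s["img"][v-50:v+60,u-70:u+80]
u,v=pix(t,[580,17,50])[0].astype(int);cr2=t["img"][v-55:v+55,u-75:u+75]
cv2.imwrite("pics/crop1.png",cv2.resize(np.vstack([cr,cr2]),None,fx=2.7,fy=2.7,interpolation=cv2.INTER_CUBIC))
E
python3 m.py
```

```text
cover_large (array([495.62, 333.49]), np.float64(0.056))
cover_large (array([497.08, 334.63]), np.float64(0.043))
cover_large (array([496.58, 333.99]), np.float64(0.051))
cover_small (array([670.87, 202.09]), np.float64(0.382))
cover_small (array([675.4 , 205.75]), np.float64(0.202))
cover_small (array([674.1 , 203.96]), np.float64(0.309))
mat (array([ 461.96, -354.19]), np.float64(0.037))
mat (array([ 459.63, -354.12]), np.float64(0.02))
mat (array([ 460.82, -354.15]), np.float64(0.036))
2
med (array([575.09,  16.13,  31.17,   3.15]), np.float64(0.039))
stand quad [[242, 212], [258, 201], [301, 218], [270, 242], [250, 227]]
stand quad [[195, 161], [245, 167], [239, 216], [192, 193]]
```

View pics/crop1.png

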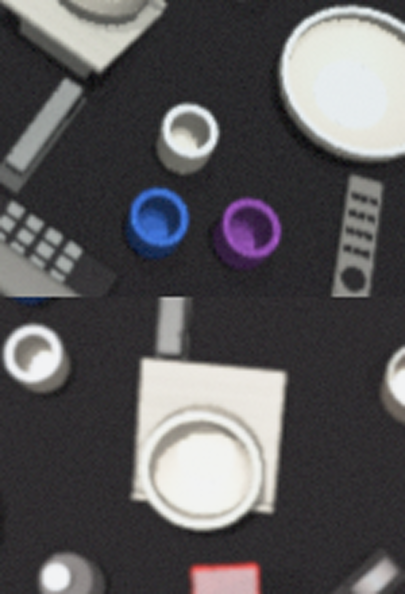

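Poses fit: large (497,334), medium crown (575,16,31) leaning toward −x, small (674,204), mat (461,−354). In the crop, the white cup beside the blue and purple ones is cover_small. Starting with the large cover.

Request:
jog_arm([
  [[31,-32,0],-0.14],
  [[62,-64,0],-0.28],
  [[93,-96,0],-0.42],
  [[124,-128,0],-0.56],
  [[155,-160,0],-0.7],
], grip=0.65)

```text
t: 2.2
eef_pos: [329.2, -361.8, 239.8]
tcp_rot: [3.141, 0.0, 1.119]
ft_force: [0.8, 0.3, 0.3]
opening: 0.635
grip_force: 0.0
```

```bash
cat > go.py <<'E'
# usage: go.py x y z yaw  -> shift and turn in tool axes
import sys,numpy as np
from cell import state
from scipy.spatial.transform import Rotation as R
s=state();x,y,z,w=map(float,sys.argv[1:5]);M=R.from_euler("xyz",s["tcp_rot"]).as_matrix()
d=M.T@(np.array([x,y,z])-s["eef_pos"]);print(s["t"],s["eef_pos"].round(1),s["tcp_rot"].round(3),"shift",d.round(1),"turn",round(s["tcp_rot"][2]-w,3),"open",round(s["opening"]*95,1))
E
python3 go.py 585 334 240 1.571
```

```text
2.2 [ 329.2 -361.8  239.8] [3.141 0.    1.119] shift [ 7.377e+02 -7.350e+01 -4.000e-01] turn -0.452 open 60.3
```

Request:
jog_arm([
  [[44,-4.4,0],-0.15],
  [[88,-8.8,0],-0.3],
  [[132,-13.2,0],-0.452],
  [[176,-17.6,0],-0.452],
  [[220,-22,0],-0.452],
])

```text
t: 2.7
eef_pos: [406.6, -154.7, 239.9]
tcp_rot: [3.141, 0.0, 1.566]
ft_force: [1.0, -0.6, -0.5]
opening: 0.354
grip_force: 0.0
```

Request:
jog_arm([
  [[42,15.6,0],0],
  [[84,31,0],0],
  [[126,47,0],0],
  [[168,62,0],0],
  [[211,78,0],0],
])

```text
t: 3.2
eef_pos: [485.7, 56.2, 239.9]
tcp_rot: [3.141, 0.0, 1.566]
ft_force: [1.1, -0.7, -0.2]
opening: 0.354
grip_force: 0.0
```

Request:
jog_arm([
  [[42,15.6,0],0],
  [[84,31,0],0],
  [[126,47,0],0],
  [[168,62,0],0],
  [[211,78,0],0],
])

```text
t: 3.7
eef_pos: [564.7, 266.8, 239.7]
tcp_rot: [3.141, 0.0, 1.566]
ft_force: [1.0, 0.0, 0.3]
opening: 0.352
grip_force: 0.0
```

Request:
jog_arm([
  [[33,12,0],0],
  [[66,23,0],0],
  [[66,23,40],0],
  [[66,23,80],0],
  [[66,23,100],0],
])

```text
t: 4.2
eef_pos: [586.5, 330.6, 136.1]
tcp_rot: [-3.138, 0.002, 1.566]
ft_force: [-0.1, 0.1, 0.9]
opening: 0.348
grip_force: 0.0
```

```bash
python3 go.py 585 334 62 1.571; python3 - <<'E'
from h import *
o=[]
for n in("scene","top"):
    c=read_camera(n);P=state()["eef_pos"];u,v=pix(c,P)[0].astype(int)
    o.append(cv2.resize(c["img"][max(0,v-65):v+65,max(0,u-75):u+75],(375,325),interpolation=cv2.INTER_CUBIC))
cv2.imwrite("pics/l1.png",np.hstack(o))
E
```

```text
4.2 [586.5 330.6 136.1] [-3.138e+00  2.000e-03  1.566e+00] shift [ 3.5 -1.2 74.1] turn -0.005 open 33.0
```

View pics/l1.png

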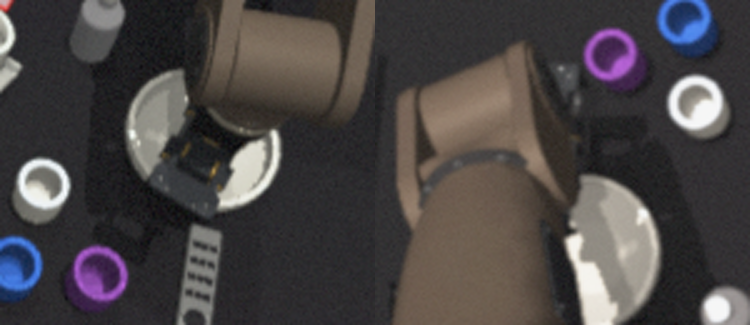

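The left view shows the open fingers straddling the +x rim near (200,165), clear of the remote. Descending and gripping.

Request:
jog_arm([
  [[3.5,-1,20],0],
  [[3.5,-1,40],0],
  [[3.5,-1,58],0],
  [[3.5,-1,70],0],
  [[3.5,-1,74],0],
])

```text
t: 4.8
eef_pos: [586.8, 334.3, 65.5]
tcp_rot: [-3.141, 0.0, 1.566]
ft_force: [0.2, -0.3, 0.1]
opening: 0.349
grip_force: 0.0
```

Request:
jog_arm([
  [[0,0,0],0],
  [[0,0,0],0],
  [[0,0,0],0],
  [[0,0,0],0],
], grip=1)

```text
t: 5.2
eef_pos: [586.9, 334.2, 66.3]
tcp_rot: [3.141, 0.0, 1.566]
ft_force: [-1.0, -1.9, 0.6]
opening: 0.071
grip_force: 13.5
```

Request:
jog_arm([
  [[0,0,-2],0],
  [[0,0,-6],0],
  [[0,0,-14],0],
  [[0,0,-24],0],
  [[0,0,-34],0],
])

```text
t: 5.7
eef_pos: [586.8, 334.4, 100.7]
tcp_rot: [3.141, -0.0, 1.566]
ft_force: [-0.5, 0.7, -1.2]
opening: 0.065
grip_force: 30.5
```

```bash
python3 go.py 585 334 62 1.571; python3 - <<'E'
from h import *
print(state()["moment"],state()["ft_force"])
o=[]
for n in("scene","top"):
    c=read_camera(n);P=state()["eef_pos"];u,v=pix(c,P)[0].astype(int)
    o.append(cv2.resize(c["img"][max(0,v-65):v+65,max(0,u-75):u+75],(375,325),interpolation=cv2.INTER_CUBIC))
cv2.imwrite("pics/l2.png",np.hstack(o))
E
```

```text
5.7 [586.8 334.4 100.7] [ 3.141 -0.     1.566] shift [-0.4 -1.9 38.7] turn -0.005 open 6.2
[-0.0234846  -0.19635744  0.06609279] [-0.45561898  0.74853749 -1.15599491]
```

View pics/l2.png

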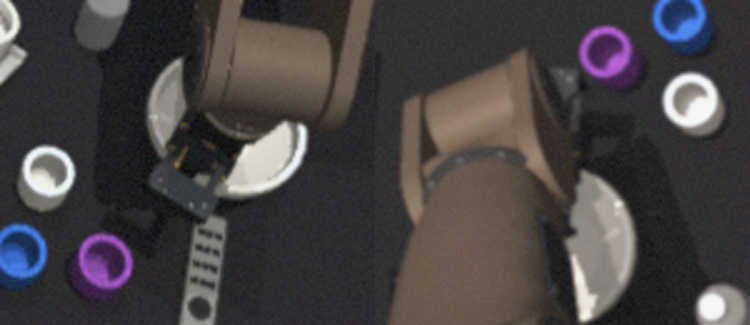

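Cover held and lifted. Both views show it following the gripper, and the remote has not moved. Carrying it over the bottle to the mat.

Request:
jog_arm([
  [[0,0,-25],0],
  [[0,0,-65],0],
  [[0,0,-105],0],
  [[0,0,-135],0],
  [[0,0,-150],0],
])

```text
t: 6.3
eef_pos: [587.1, 334.5, 252.9]
tcp_rot: [3.138, -0.002, 1.566]
ft_force: [0.2, -0.5, -1.9]
opening: 0.063
grip_force: 30.5
```

Request:
jog_arm([
  [[-15,-1,0],0],
  [[-45,-3,0],0],
  [[-85,-5,0],0],
  [[-125,-7,0],0],
  [[-165,-9,0],0],
])

```text
t: 6.8
eef_pos: [575.8, 167.0, 248.1]
tcp_rot: [-3.14, 0.001, 1.566]
ft_force: [0.9, -0.5, -1.1]
opening: 0.066
grip_force: 30.4
```

Request:
jog_arm([
  [[-42,-2,0],0],
  [[-84,-4,0],0],
  [[-126,-6,0],0],
  [[-168,-8,0],0],
  [[-210,-11,0],0],
])

```text
t: 7.3
eef_pos: [563.5, -42.9, 248.3]
tcp_rot: [-3.14, -0.0, 1.566]
ft_force: [0.9, -0.2, -1.6]
opening: 0.063
grip_force: 30.4
```

Request:
jog_arm([
  [[-42,-2,0],0],
  [[-84,-4,0],0],
  [[-126,-6,0],0],
  [[-168,-8,0],0],
  [[-210,-11,0],0],
])

```text
t: 7.8
eef_pos: [551.2, -252.6, 248.2]
tcp_rot: [-3.14, -0.001, 1.565]
ft_force: [0.1, -0.3, -1.3]
opening: 0.067
grip_force: 30.4
```

Request:
jog_arm([
  [[-40,-3,0],0],
  [[-70,-5,0],0],
  [[-90,-6,20],0],
  [[-100,-7,50],0],
  [[-103,-7,80],0],
])

```text
t: 8.3
eef_pos: [543.5, -355.0, 167.3]
tcp_rot: [-3.141, -0.001, 1.564]
ft_force: [-0.1, -0.7, -0.6]
opening: 0.063
grip_force: 30.4
```

```bash
cat > chk.py <<'E'
from h import *
import sys
# fit held cover: radius vs TCP; pose x,y,z + tilt about tool x (world y)
def tl(P,x): return P@cv2.Rodrigues(np.array([x[4],x[3],0.]))[0].T+x[:3]
n=sys.argv[1];g=list(map(float,sys.argv[2:5]))
R=[]
for k in("scene","top"):
    c=read_camera(k);w=white(c,60)
    r=cut_out(n,c);r=[d for d in r if np.hypot(*((np.array(d["box"][:2])+d["box"][2:])/2-pix(c,[*g[:2],g[2]+30])[0]))<40]
    print(k,[(round(d["p"],2),d["box"]) for d in r][:2]);u,v=pix(c,g)[0].astype(int)
    h=c["img"][max(0,v-65):v+65,max(0,u-75):u+75].copy()
    R.append((c,r,h))
cv2.imwrite(f"pics/{sys.argv[5]}.png",np.hstack([cv2.resize(h,(375,325),interpolation=cv2.INTER_CUBIC) for _,_,h in R]))
E
python3 go.py 549 -354 72.5 1.571;python3 chk.py cover_large 461 -354 108 l3
```

```text
8.3 [ 543.5 -355.   167.3] [-3.141e+00 -1.000e-03  1.564e+00] shift [ 0.9  5.6 94.8] turn -0.007 open 6.0
scene [(0.68, [188.8, 100.6, 239.2, 146.2])]
top []
```

View pics/l3.png

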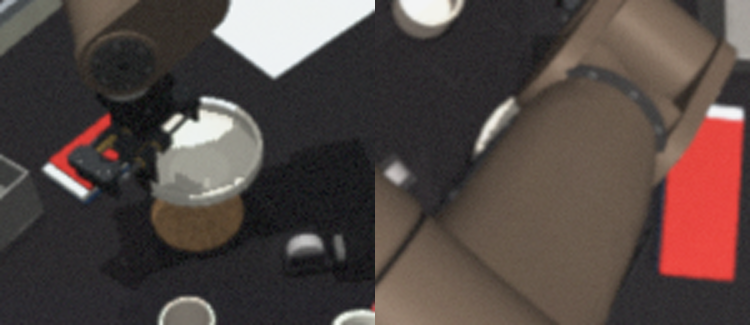

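In the left view the large cover hangs about level over the mat at (200,215). Lowering it gently.

Request:
jog_arm([
  [[1,3,20],0],
  [[1,5.5,45],0],
  [[1,5.5,65],0],
  [[1,5.5,77],0],
  [[1,5.5,83],0],
])

```text
t: 9.0
eef_pos: [550.9, -352.5, 86.9]
tcp_rot: [3.141, 0.0, 1.566]
ft_force: [0.2, 0.5, -1.4]
opening: 0.064
grip_force: 30.4
```

Request:
jog_arm([
  [[0,0,2],0],
  [[0,0,3.5],0],
  [[0,0,5],0],
  [[0,0,6],0],
  [[0,0,7],0],
])

```text
t: 9.5
eef_pos: [550.9, -352.6, 80.0]
tcp_rot: [3.141, 0.0, 1.566]
ft_force: [0.1, -0.4, -1.0]
opening: 0.065
grip_force: 30.4
```

```bash
python3 go.py 549 -354 72.5 1.571
```

```text
9.5 [ 550.9 -352.6   80. ] [3.141 0.    1.566] shift [-1.4 -1.9  7.5] turn -0.005 open 6.1
```

Request:
jog_arm([
  [[-1,-1,2],0],
  [[-1.5,-2,4],0],
  [[-1.5,-2,5],0],
  [[-1.5,-2,6],0],
  [[-1.5,-2,6.5],0],
])

```text
t: 10.0
eef_pos: [548.8, -354.0, 73.0]
tcp_rot: [-3.142, 0.0, 1.566]
ft_force: [0.3, -0.1, -1.0]
opening: 0.068
grip_force: 30.4
```

Request:
jog_arm([
  [[0,0,0.5],0],
  [[0,0,1],0],
  [[0,0,1.5],0],
])

```text
t: 10.3
eef_pos: [549.2, -354.2, 72.1]
tcp_rot: [3.141, 0.001, 1.566]
ft_force: [1.3, 0.4, 5.3]
opening: 0.064
grip_force: 30.4
```

```bash
python3 go.py 549 -354 72.5 1.571;python3 -c "
from cell import *
print(state()['ft_force'],state()['moment'])"
```

```text
10.3 [ 549.2 -354.2   72.1] [3.141e+00 1.000e-03 1.566e+00] shift [ 0.2 -0.2 -0.4] turn -0.005 open 6.1
[1.2570293  0.37224734 5.30612431] [ 0.13356824 -0.3555751  -0.00724886]
```

The cover is down on the mat at the expected height, with about 6 N contact force. Releasing it and going to the medium one, whose raised back rim sits near (600,15,115). I'll close the vertical pads on that rim so they turn the cover level.

Request:
jog_arm([
  [[0,0,-0.5],0],
  [[0,0,-0.5],0],
  [[0,0,-0.5],0],
  [[0,0,-0.5],0],
], grip=0.65)

```text
t: 10.7
eef_pos: [548.7, -354.0, 72.0]
tcp_rot: [-3.141, -0.0, 1.566]
ft_force: [0.1, 0.9, -0.6]
opening: 0.327
grip_force: 0.0
```

Request:
jog_arm([
  [[0,0,-6],0],
  [[0,0,-20],0],
  [[0,0,-45],0],
  [[0,0,-75],0],
  [[0,0,-105],0],
])

```text
t: 11.2
eef_pos: [548.7, -354.0, 179.4]
tcp_rot: [3.141, 0.0, 1.566]
ft_force: [-0.4, -0.3, -0.6]
opening: 0.349
grip_force: 0.0
```

Request:
jog_arm([
  [[35,5,0],0],
  [[75,11,0],0],
  [[115,17,0],0],
  [[155,23,0],0],
  [[195,28,0],0],
])

```text
t: 11.7
eef_pos: [577.9, -157.7, 178.5]
tcp_rot: [3.14, 0.001, 1.566]
ft_force: [1.2, 0.1, -0.7]
opening: 0.353
grip_force: 0.0
```

Request:
jog_arm([
  [[40,6,0],0.03],
  [[80,12,0],0.03],
  [[120,18,0],0.03],
  [[155,22,0],0.03],
  [[174,25,0],0.03],
])

```text
t: 12.2
eef_pos: [603.7, 17.3, 178.5]
tcp_rot: [3.14, -0.0, 1.538]
ft_force: [0.1, 0.2, 0.2]
opening: 0.348
grip_force: 0.0
```

```bash
cat > m2.py <<'E'
from h import *
c=read_camera("top");s=read_camera("scene")
for cs in([s],):
    print("large",fit(rings("cover_large"),[(q,blob(q,white(q),(461,-354),50)) for q in cs],flat(6),(461,-354),(8,8)))
h=[]
for q in(s,c):
    u,v=pix(q,[590,15,110])[0].astype(int);h.append(cv2.resize(q["img"][v-65:v+65,u-75:u+75],(375,325),interpolation=cv2.INTER_CUBIC))
cv2.imwrite("pics/md1.png",np.hstack(h))
E
python3 m2.py; python3 go.py 603 15 128 1.54
```

```text
large (array([ 459.  , -345.39]), np.float64(0.057))
12.3 [603.8  17.  178.3] [ 3.14  -0.     1.539] shift [-2.  -0.8 50.3] turn -0.001 open 33.3
```

View pics/md1.png

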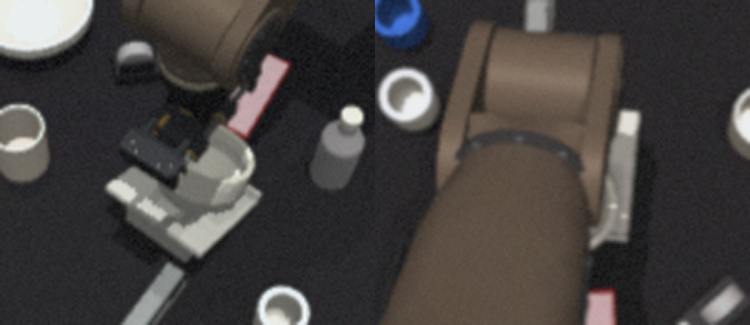

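The fingers are above the back rim, at left view (185,150), and nothing is in the way. Descending and gripping, with a small lift as the fingers close.

Request:
jog_arm([
  [[-2,-1,15],0],
  [[-2,-1,30],0],
  [[-2,-1,42],0],
  [[-2,-1,50],0],
  [[-2,-1,52],0],
])

```text
t: 12.8
eef_pos: [602.3, 12.2, 124.5]
tcp_rot: [-3.141, 0.0, 1.535]
ft_force: [0.7, -0.8, -0.4]
opening: 0.346
grip_force: 0.0
```

Request:
jog_arm([
  [[0,0,0],0],
  [[0,0,0],0],
  [[0,0,-1],0],
  [[0,0,-4],0],
  [[0,0,-9],0],
], grip=1)

```text
t: 13.3
eef_pos: [602.4, 12.8, 134.4]
tcp_rot: [-3.141, 0.0, 1.536]
ft_force: [0.6, -0.6, -1.1]
opening: 0.073
grip_force: 30.0
```

Request:
jog_arm([
  [[0,0,-4],0],
  [[0,0,-10],0],
  [[0,0,-20],0],
  [[0,0,-32],0],
  [[0,0,-45],0],
])

```text
t: 13.8
eef_pos: [602.6, 12.7, 180.4]
tcp_rot: [3.141, 0.0, 1.536]
ft_force: [-0.0, 0.3, -1.1]
opening: 0.069
grip_force: 30.0
```

```bash
sed -i s/md1/md2/ m2.py; python3 m2.py; python3 go.py 603 15 128 1.54
```

```text
large (array([ 458.99, -345.38]), np.float64(0.055))
13.9 [603.3  12.7 181.5] [3.138 0.    1.536] shift [ 2.3 -0.6 53.5] turn -0.004 open 6.8
```

View pics/md2.png

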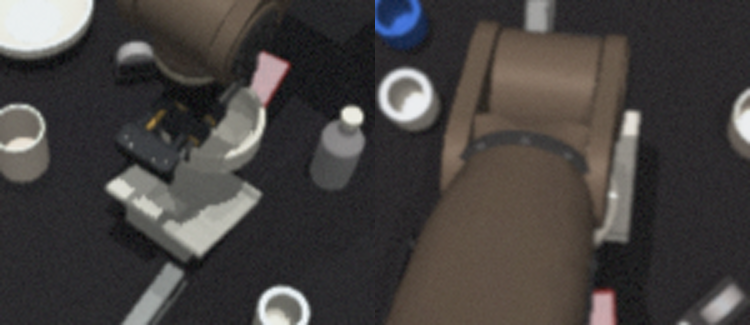

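The cover is held, with a flat-wall opening of 6.8 mm and hanging level in the left view at (230,140). Now checking where the large one ended up.

```bash
cat > m3.py <<'E'
from h import *
c=read_camera("top");s=read_camera("scene")
for q in(s,c):
    for t in(60,110):
        r=blob(q,white(q,t),(461,-354),50);ys,xs=np.where(r);b=pix(q,rings("cover_large")+[461,-354,6])
        print("blob",xs.min(),ys.min(),xs.max(),ys.max(),"pred",b.min(0).round(1),b.max(0).round(1))
        print(fit(rings("cover_large"),[(q,r)],flat(6),(461,-354),(8,8)))
    for d in cut_out("cover_large",q)[:3]: print(d["p"],d["box"])
E
python3 m3.py
```

```text
blob 184 119 235 162 pred [182.2 117.9] [232.4 160. ]
(array([ 461.11, -343.42]), np.float64(0.048))
blob 184 120 235 160 pred [182.2 117.9] [232.4 160. ]
(array([ 458.97, -345.33]), np.float64(0.056))
0.8 [181.7, 122.4, 237.2, 160.9]
blob 308 204 373 271 pred [312.1 205. ] [376.8 269.7]
(array([ 459.04, -343.06]), np.float64(0.057))
blob 308 205 373 270 pred [312.1 205. ] [376.8 269.7]
(array([ 459.73, -342.37]), np.float64(0.02))
0.78 [305.8, 207.7, 374.9, 271.8]
```

Both cameras put the large cover at (460,−344), about 10 mm off the mat's middle. I'll park the medium level on free desk, correct the large one, then nest. Sideways moves will be gentler from here.

Request:
jog_arm([
  [[-10,0,0],0],
  [[-30,0,0],0],
  [[-55,0,0],0],
  [[-80,0,0],0],
  [[-105,0,0],0],
])

```text
t: 14.6
eef_pos: [598.5, -93.7, 178.7]
tcp_rot: [-3.141, 0.0, 1.536]
ft_force: [-0.0, 0.7, -0.3]
opening: 0.069
grip_force: 30.0
```

Request:
jog_arm([
  [[-22,0,0],0],
  [[-42,0,10],0],
  [[-57,0,35],0],
  [[-65,0,60],0],
  [[-68,0,80],0],
])

```text
t: 15.1
eef_pos: [595.8, -161.7, 97.4]
tcp_rot: [-3.14, -0.0, 1.535]
ft_force: [0.4, 0.4, -0.8]
opening: 0.074
grip_force: 30.0
```

Request:
jog_arm([
  [[0,0,4],0],
  [[0,0,7],0],
  [[0,0,9],0],
  [[0,0,11],0],
  [[0,0,13],0],
])

```text
t: 15.6
eef_pos: [596.8, -160.1, 86.8]
tcp_rot: [3.14, 0.0, 1.536]
ft_force: [0.1, -0.3, 0.0]
opening: 0.07
grip_force: 30.0
```

```bash
python3 go.py 598 -160 76 1.571
```

```text
15.6 [ 596.8 -160.1   86.8] [3.14  0.    1.536] shift [ 0.1  1.2 10.8] turn -0.035 open 6.7
```

Request:
jog_arm([
  [[0,0,2],0],
  [[0,0,3.5],0],
  [[0,0,5],0],
  [[0,0,6],0],
  [[0,0,7],0],
])

```text
t: 16.1
eef_pos: [596.5, -160.1, 79.1]
tcp_rot: [3.142, 0.0, 1.536]
ft_force: [-0.6, -0.5, -0.2]
opening: 0.069
grip_force: 30.0
```

Request:
jog_arm([
  [[0,0,1],0],
  [[0,0,1.5],0],
  [[0,0,2],0],
  [[0,0,2.5],0],
  [[0,0,3],0],
])

```text
t: 16.6
eef_pos: [596.5, -160.2, 76.1]
tcp_rot: [3.142, 0.0, 1.536]
ft_force: [0.4, -0.5, -0.8]
opening: 0.07
grip_force: 30.0
```

Request:
jog_arm([
  [[0,0,1],0],
  [[0,0,1.5],0],
  [[0,0,2],0],
])

```text
t: 16.9
eef_pos: [596.5, -160.1, 74.1]
tcp_rot: [3.142, 0.0, 1.536]
ft_force: [-0.3, -0.3, -0.8]
opening: 0.073
grip_force: 30.0
```

Request:
jog_arm([
  [[0,0,1],0],
  [[0,0,1.5],0],
  [[0,0,2],0],
])

```text
t: 17.2
eef_pos: [596.5, -160.2, 72.1]
tcp_rot: [-3.142, 0.0, 1.536]
ft_force: [0.1, 0.5, -1.6]
opening: 0.068
grip_force: 30.0
```

Request:
jog_arm([
  [[0,0,1],0],
  [[0,0,1.5],0],
  [[0,0,2],0],
])

```text
t: 17.5
eef_pos: [597.1, -160.2, 71.3]
tcp_rot: [3.14, 0.001, 1.536]
ft_force: [-0.2, 1.3, 13.2]
opening: 0.071
grip_force: 30.0
```

Request:
jog_arm([
  [[0,0,0.5],0],
  [[0,0,1],0],
  [[0,0,1.5],0],
])

```text
t: 17.8
eef_pos: [597.9, -160.4, 70.8]
tcp_rot: [3.137, 0.001, 1.536]
ft_force: [2.1, 2.3, 19.2]
opening: 0.072
grip_force: 30.0
```

```bash
cat > m4.py <<'E'
from h import *
import sys
n,x,y=sys.argv[1],float(sys.argv[2]),float(sys.argv[3]);z=float(sys.argv[4])
for k in("scene","top"):
    q=read_camera(k)
    try: print(k,fit(rings(n),[(q,blob(q,white(q,float(sys.argv[5])),(x,y),z+OUT[n][-1][1]*.9))],lambda P,v:P+[v[0],v[1],z],(x,y),(8,8)))
    except Exception as e: print(k,e)
E
python3 m4.py cover_medium 538 -160 2 90
```

```text
scene (array([ 540.75, -150.08]), np.float64(0.485))
top attempt to get argmax of an empty sequence
```

Request:
jog_arm([
  [[0,0,-1.5],0],
  [[0,0,-2],0],
  [[0,0,-2],0],
  [[0,0,-2],0],
], grip=0.65)

```text
t: 18.3
eef_pos: [596.3, -160.2, 70.4]
tcp_rot: [-3.141, -0.0, 1.536]
ft_force: [-0.7, -0.9, -0.3]
opening: 0.329
grip_force: 0.0
```

Request:
jog_arm([
  [[0,0,-6],0],
  [[0,0,-22],0],
  [[-10,-2,-45],-0.035],
  [[-40,-9,-60],-0.035],
  [[-80,-18,-60],-0.035],
])

```text
t: 18.8
eef_pos: [576.6, -239.5, 133.3]
tcp_rot: [3.138, 0.002, 1.573]
ft_force: [0.7, -0.8, 0.4]
opening: 0.349
grip_force: 0.0
```

Request:
jog_arm([
  [[-40,-9,0],0],
  [[-75,-18,0],0],
  [[-95,-22,0],0],
  [[-105,-22,0],0],
  [[-105,-22,0],0],
])

```text
t: 19.3
eef_pos: [553.9, -344.9, 130.6]
tcp_rot: [3.141, -0.0, 1.57]
ft_force: [-0.0, -0.3, 1.0]
opening: 0.347
grip_force: 0.0
```

```bash
python3 go.py 548 -344 72 1.571; for t in 70 110; do python3 m4.py cover_medium 538 -160 0 $t; done;  python3 m4.py cover_small 674 204 0 70;python3 m4.py cover_small 674 204 0 85
```

```text
19.3 [ 553.9 -344.9  130.6] [ 3.141 -0.     1.57 ] shift [ 0.8 -5.9 58.6] turn -0.001 open 33.0
scene (array([ 538.54, -156.68]), np.float64(0.113))
top (array([ 540.9 , -158.65]), np.float64(0.158))
scene (array([ 536.54, -158.4 ]), np.float64(0.198))
top (array([ 539.42, -157.71]), np.float64(0.167))
scene (array([672.71, 203.03]), np.float64(0.067))
top (array([673.61, 203.9 ]), np.float64(0.109))
scene (array([672.4 , 202.58]), np.float64(0.045))
top (array([673.68, 204.54]), np.float64(0.066))
```

Medium parked at (539,−158). Re-gripping the large cover and shifting it by −10 mm in y.

Request:
jog_arm([
  [[1,-6,15],0],
  [[1,-6,32],0],
  [[1,-6,46],0],
  [[1,-6,54],0],
  [[1,-6,58],0],
])

```text
t: 20.2
eef_pos: [547.7, -343.3, 71.8]
tcp_rot: [-3.141, -0.0, 1.571]
ft_force: [0.2, -0.0, 0.1]
opening: 0.35
grip_force: 0.0
```

Request:
jog_arm([
  [[0,0,0],0],
  [[0,0,0],0],
  [[0,0,0],0],
  [[0,0,0],0],
  [[0,0,0],0],
], grip=1)

```text
t: 20.7
eef_pos: [548.0, -343.7, 73.1]
tcp_rot: [3.141, 0.001, 1.571]
ft_force: [0.9, -0.3, 1.9]
opening: 0.062
grip_force: 30.0
```

Request:
jog_arm([
  [[0,0,-2],0],
  [[0,0,-5],0],
  [[0,0,-8],0],
  [[0,0,-8],0],
])

```text
t: 21.1
eef_pos: [547.8, -343.6, 81.1]
tcp_rot: [3.141, 0.0, 1.571]
ft_force: [-1.1, 0.5, -1.7]
opening: 0.062
grip_force: 30.0
```

```bash
python3 go.py 549 -354 72 1.571; python3 m4.py cover_large 460 -344 14 110
```

```text
21.1 [ 547.8 -343.6   81.1] [3.141 0.    1.571] shift [-10.4   1.2   9.1] turn -0.0 open 5.9
scene (array([ 449.74, -339.  ]), np.float64(0.444))
top attempt to get argmax of an empty sequence
```

Request:
jog_arm([
  [[-3,0.5,0],0],
  [[-7,1,0],0],
  [[-10,1,0],0],
  [[-10,1,2],0],
  [[-10,1,5],0],
])

```text
t: 21.7
eef_pos: [548.6, -353.6, 75.5]
tcp_rot: [3.142, 0.0, 1.571]
ft_force: [0.1, 0.0, -2.1]
opening: 0.066
grip_force: 30.0
```

Request:
jog_arm([
  [[0,0,1],0],
  [[0,0,2],0],
  [[0,0,2.5],0],
  [[0,0,3],0],
])

```text
t: 22.1
eef_pos: [548.9, -353.4, 72.9]
tcp_rot: [3.141, 0.0, 1.571]
ft_force: [0.9, 1.4, 2.9]
opening: 0.066
grip_force: 30.0
```

Request:
jog_arm([
  [[0,0,-0.5],0],
  [[0,0,-1],0],
  [[0,0,-1],0],
  [[0,0,-1],0],
], grip=0.65)

```text
t: 22.5
eef_pos: [548.7, -353.5, 73.7]
tcp_rot: [3.142, 0.0, 1.571]
ft_force: [-0.9, 0.0, -0.2]
opening: 0.33
grip_force: 0.0
```

Request:
jog_arm([
  [[0,0,-6],0],
  [[0,0,-22],0],
  [[10,2,-45],0],
  [[40,10,-60],0],
  [[80,20,-60],0],
])

```text
t: 23.0
eef_pos: [569.5, -274.4, 137.2]
tcp_rot: [3.137, 0.003, 1.569]
ft_force: [0.9, -0.2, -0.3]
opening: 0.348
grip_force: 0.0
```

Request:
jog_arm([
  [[40,10,0],0],
  [[80,20,0],0],
  [[105,26,0],0],
  [[116,28,0],0],
  [[116,28,0],0],
])

```text
t: 23.5
eef_pos: [597.0, -156.6, 134.6]
tcp_rot: [3.141, 0.0, 1.573]
ft_force: [0.6, -0.3, 0.4]
opening: 0.345
grip_force: 0.0
```

```bash
python3 go.py 597 -158 78 1.571; python3 m4.py cover_large 461 -354 6 110;python3 m4.py cover_large 461 -354 6 60
```

```text
23.5 [ 597.  -156.6  134.6] [3.141 0.    1.573] shift [-1.3 -0.1 56.6] turn 0.002 open 32.8
scene (array([ 462.71, -357.26]), np.float64(0.507))
top (array([ 459.32, -352.46]), np.float64(0.017))
scene (array([ 473.02, -359.7 ]), np.float64(0.447))
top (array([ 459.19, -351.73]), np.float64(0.057))
```

The large cover is now within 2 mm of the mat's centre. Taking the medium.

Request:
jog_arm([
  [[-1.5,0,15],0],
  [[-1.5,0,32],0],
  [[-1.5,0,46],0],
  [[-1.5,0,53],0],
  [[-1.5,0,56.5],0],
])

```text
t: 24.2
eef_pos: [596.4, -159.2, 75.9]
tcp_rot: [-3.14, -0.0, 1.57]
ft_force: [-0.0, -0.7, -0.8]
opening: 0.349
grip_force: 0.0
```

Request:
jog_arm([
  [[0,0,0],0],
  [[0,0,0],0],
  [[0,0,0],0],
  [[0,0,0],0],
  [[0,0,0],0],
], grip=1)

```text
t: 24.7
eef_pos: [596.9, -159.0, 77.6]
tcp_rot: [3.141, 0.0, 1.571]
ft_force: [0.6, 0.7, 2.9]
opening: 0.069
grip_force: 30.0
```

Request:
jog_arm([
  [[0,0,-3],0],
  [[0,0,-12],0],
  [[0,0,-30],0],
  [[0,0,-55],0],
  [[0,0,-75],0],
])

```text
t: 25.2
eef_pos: [596.8, -159.0, 153.9]
tcp_rot: [3.141, 0.0, 1.571]
ft_force: [0.2, 0.9, -1.4]
opening: 0.069
grip_force: 30.0
```

Request:
jog_arm([
  [[-8,-3,0],0],
  [[-25,-10,0],0],
  [[-48,-19,0],0],
  [[-70,-28,0],0],
  [[-92,-37,0],0],
])

```text
t: 25.7
eef_pos: [558.8, -252.0, 151.4]
tcp_rot: [-3.141, -0.0, 1.571]
ft_force: [0.1, -0.2, -1.2]
opening: 0.066
grip_force: 30.0
```

Request:
jog_arm([
  [[-22,-9,0],0],
  [[-44,-18,0],0],
  [[-66,-26,0],0],
  [[-83,-34,0],0],
  [[-95,-39,0],0],
])

```text
t: 26.2
eef_pos: [519.7, -347.2, 151.6]
tcp_rot: [-3.141, -0.0, 1.57]
ft_force: [-0.8, -0.6, -1.2]
opening: 0.069
grip_force: 30.0
```

```bash
python3 go.py 518.5 -353 88 1.571; python3 - <<'E'
from h import *
h=[]
for k in("scene","top"):
    q=read_camera(k);u,v=pix(q,[470,-353,110])[0].astype(int);h.append(cv2.resize(q["img"][v-50:v+50,u-60:u+60],(390,325),interpolation=cv2.INTER_CUBIC))
    P=rings("cover_medium")+[*(state()["eef_pos"]-[58,0,78])];print(k,pix(q,P).min(0),pix(q,P).max(0),[(round(d["p"],2),d["box"]) for d in cut_out("cover_medium",q)[:2]])
cv2.imwrite("pics/n1.png",np.hstack(h))
E
```

```text
26.2 [ 519.7 -347.2  151.6] [-3.141 -0.     1.57 ] shift [-5.8 -1.1 63.6] turn -0.001 open 6.5
scene [188.25095    109.42609965] [224.46994344 143.33872617] [(0.59, [196.9, 114.1, 225.1, 144.7])]
top [323.57944577 211.56006586] [371.57771329 258.20700184] []
```

View pics/n1.png

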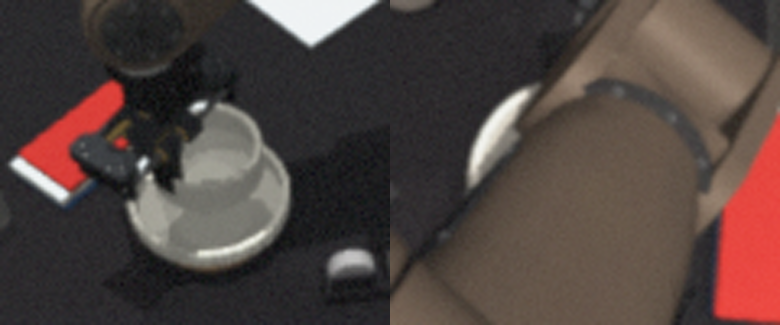

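The left view shows the medium hanging level above the large one's middle, with its box as predicted. Lowering.

Request:
jog_arm([
  [[-3,-0.5,15],0],
  [[-6,-1,32],0],
  [[-6,-1,45],0],
  [[-6,-1,53],0],
  [[-6,-1,57],0],
])

```text
t: 26.9
eef_pos: [519.7, -351.4, 94.0]
tcp_rot: [-3.141, -0.001, 1.571]
ft_force: [0.5, 0.3, -0.9]
opening: 0.073
grip_force: 30.0
```

Request:
jog_arm([
  [[0,0,1],0],
  [[0,0,2.5],0],
  [[0,0,3.5],0],
  [[0,0,4],0],
])

```text
t: 27.3
eef_pos: [519.8, -352.1, 91.5]
tcp_rot: [3.141, 0.001, 1.571]
ft_force: [-0.0, 0.8, -1.0]
opening: 0.069
grip_force: 30.0
```

Request:
jog_arm([
  [[0,0,0.5],0],
  [[0,0,1],0],
  [[0,0,1.5],0],
])

```text
t: 27.6
eef_pos: [519.7, -352.0, 89.7]
tcp_rot: [3.141, 0.0, 1.571]
ft_force: [0.4, -0.0, -0.5]
opening: 0.071
grip_force: 30.0
```

```bash
python3 go.py 518.5 -353 87.6 1.571
```

```text
27.6 [ 519.7 -352.    89.7] [3.141 0.    1.571] shift [-1.  -1.2  2.1] turn -0.0 open 6.8
```

Request:
jog_arm([
  [[-1,-1,0.5],0],
  [[-1,-1,1],0],
  [[-1,-1,1.5],0],
  [[-1,-1,2],0],
  [[-1,-1,2.5],0],
])

```text
t: 28.1
eef_pos: [519.0, -353.1, 87.5]
tcp_rot: [3.141, 0.0, 1.571]
ft_force: [0.3, 1.0, 5.1]
opening: 0.071
grip_force: 30.0
```

Request:
jog_arm([
  [[0,0,0.3],0],
  [[0,0,0.6],0],
])

```text
t: 28.3
eef_pos: [519.2, -353.1, 87.4]
tcp_rot: [3.14, 0.001, 1.571]
ft_force: [0.5, 1.9, 9.2]
opening: 0.073
grip_force: 30.0
```

The medium is seated at the expected height. Releasing it and going to the small white cover, closing along (0.7,−0.7) to stay clear of the blue and purple cups.

Request:
jog_arm([
  [[0,0,-1],0],
  [[0,0,-1],0],
  [[0,0,-1],0],
  [[0,0,-1],0],
], grip=0.68)

```text
t: 28.7
eef_pos: [518.6, -353.0, 87.4]
tcp_rot: [-3.141, -0.0, 1.571]
ft_force: [-0.6, -0.4, -0.3]
opening: 0.304
grip_force: 0.0
```

Request:
jog_arm([
  [[0,0,-6],0],
  [[0,0,-20],0],
  [[0,0,-45],0],
  [[0,0,-80],0],
  [[0,0,-110],0],
])

```text
t: 29.2
eef_pos: [518.8, -353.0, 200.3]
tcp_rot: [3.141, 0.001, 1.571]
ft_force: [-0.2, -0.7, 0.1]
opening: 0.323
grip_force: 0.0
```

Request:
jog_arm([
  [[35,10,0],0],
  [[78,22,0],0],
  [[121,34,0],0],
  [[164,46,0],0],
  [[207,57,0],0],
], grip=0.1)

```text
t: 29.7
eef_pos: [576.0, -144.3, 198.9]
tcp_rot: [3.14, 0.001, 1.571]
ft_force: [0.7, -0.8, 0.3]
opening: 0.682
grip_force: 0.0
```

Request:
jog_arm([
  [[43,12,0],0],
  [[86,24,0],0],
  [[129,36,0],0],
  [[172,48,0],0],
  [[215,60,0],0],
])

```text
t: 30.2
eef_pos: [636.0, 70.9, 199.0]
tcp_rot: [3.14, 0.0, 1.571]
ft_force: [0.5, -0.2, 0.0]
opening: 0.901
grip_force: 0.0
```

Request:
jog_arm([
  [[40,11,0],0.15],
  [[80,22,0],0.3],
  [[110,30,0],0.45],
  [[128,35,0],0.6],
  [[134,37,0],0.75],
])

```text
t: 30.7
eef_pos: [672.8, 205.3, 198.6]
tcp_rot: [3.141, -0.001, 0.817]
ft_force: [0.0, 0.3, -0.4]
opening: 0.902
grip_force: 0.0
```

```bash
python3 go.py 673 203.5 80 0.785; python3 m4.py cover_large 461 -354 6 110;python3 m4.py cover_medium 461 -354 10 110; python3 -c "
from h import *
for k in('scene','top'):
    q=read_camera(k)
    for n,z in(('cover_large',6),('cover_medium',10)):
        P=pix(q,rings(n)+[460,-353,z]);print(k,n,np.r_[P.min(0),P.max(0)].round(1),[(round(d['p'],2),d['box']) for d in cut_out(n,q)[:2]])
"
```

```text
30.7 [672.8 205.3 198.6] [ 3.141e+00 -1.000e-03  8.170e-01] shift [ -1.3   1.3 118.6] turn 0.032 open 85.7
scene (array([ 460.13, -353.6 ]), np.float64(0.144))
top (array([ 459.75, -352.42]), np.float64(0.024))
scene (array([ 446.94, -327.31]), np.float64(0.484))
top (array([ 438.77, -331.72]), np.float64(0.522))
scene cover_large [182.6 117.8 232.7 159.9] [(0.65, [180.1, 117.1, 235.8, 157.2])]
scene cover_medium [190.1 120.9 224.8 153.6] [(0.58, [194.5, 123.4, 224.5, 153.6])]
top cover_large [311.8 205.3 376.4 270. ] [(0.63, [311.2, 208.6, 376.4, 272.3])]
top cover_medium [322.  215.1 367.7 259.5] [(0.87, [324.8, 214.9, 367.4, 259.7]), (0.47, [283.2, 150.6, 307.2, 185.9])]
```

The large and medium covers are nested and concentric near (460,−353). Descending on the small one.

Request:
jog_arm([
  [[-1,1,30],0],
  [[-1,1,65],0],
  [[-1,1,92],0],
  [[-1,1,110],0],
  [[-1,1,118],0],
])

```text
t: 31.7
eef_pos: [672.1, 201.2, 77.5]
tcp_rot: [-3.14, 0.002, 0.821]
ft_force: [-0.2, -0.6, 0.5]
opening: 0.899
grip_force: 0.0
```

Request:
jog_arm([
  [[0,0,0],0],
  [[0,0,0],0],
  [[0,0,0],0],
  [[0,0,0],0],
  [[0,0,0],0],
], grip=1)

```text
t: 32.2
eef_pos: [673.2, 201.7, 80.6]
tcp_rot: [3.14, -0.001, 0.821]
ft_force: [-1.1, 0.2, 4.3]
opening: 0.638
grip_force: 30.0
```

Request:
jog_arm([
  [[0,0,0],0],
  [[0,0,-4],0],
  [[0,0,-14],0],
  [[0,0,-34],0],
  [[0,0,-60],0],
])

```text
t: 32.7
eef_pos: [672.3, 201.5, 139.7]
tcp_rot: [-3.141, 0.002, 0.821]
ft_force: [-0.1, -0.3, -0.9]
opening: 0.635
grip_force: 30.0
```

```bash
python3 go.py 460 -353 200 0.785
```

```text
32.7 [672.3 201.5 139.7] [-3.141e+00  2.000e-03  8.210e-01] shift [-550.5  222.6  -59.6] turn 0.036 open 60.3
```

Request:
jog_arm([
  [[0,0,-25],0],
  [[-8,3,-45],0],
  [[-26,10,-60],0],
  [[-55,22,-60],0],
  [[-88,35,-60],0],
])

```text
t: 33.2
eef_pos: [638.0, 113.0, 200.6]
tcp_rot: [3.141, -0.001, 0.822]
ft_force: [0.2, 0.4, -1.1]
opening: 0.635
grip_force: 30.0
```

Request:
jog_arm([
  [[-35,14,0],0],
  [[-70,28,0],0],
  [[-105,42,0],0],
  [[-140,57,0],0],
  [[-175,71,0],0],
])

```text
t: 33.7
eef_pos: [570.4, -64.4, 200.3]
tcp_rot: [3.141, -0.0, 0.821]
ft_force: [0.6, -0.5, -1.1]
opening: 0.633
grip_force: 30.0
```

Request:
jog_arm([
  [[-35,14,0],0],
  [[-70,28,0],0],
  [[-105,42,0],0],
  [[-140,57,0],0],
  [[-175,71,0],0],
])

```text
t: 34.2
eef_pos: [503.0, -240.9, 200.3]
tcp_rot: [3.141, -0.0, 0.821]
ft_force: [0.8, -1.0, 0.1]
opening: 0.636
grip_force: 30.0
```

Request:
jog_arm([
  [[-33,13,0],0],
  [[-63,25,0],0],
  [[-88,36,0],0],
  [[-105,43,0],0],
  [[-110,45,0],0],
])

```text
t: 34.7
eef_pos: [461.1, -352.0, 199.8]
tcp_rot: [3.141, 0.0, 0.819]
ft_force: [-0.7, -0.7, -1.3]
opening: 0.64
grip_force: 30.0
```

```bash
python3 go.py 460 -353 94.5 0.785; python3 - <<'E'
from h import *
q=read_camera("scene");e=state()["eef_pos"];P=pix(q,rings("cover_small")+e-[0,0,80.5])
print(np.r_[P.min(0),P.max(0)],[(d["p"],d["box"]) for d in cut_out("cover_small",q)])
E
```

```text
34.7 [ 461.1 -352.   199.8] [3.141 0.    0.819] shift [ -1.5  -0.2 105.3] turn 0.034 open 60.8
[194.65035784 104.27164254 214.01809237 130.3718378 ] [(0.96, [320.4, 288.1, 345.2, 314.0]), (0.93, [193.3, 106.9, 217.7, 131.3]), (0.74, [291.1, 286.4, 311.1, 306.7])]
```

The small cover is where predicted in the scene view. Lowering it, with contact expected near TCP z 94.5.

Request:
jog_arm([
  [[-1.5,0,25],0],
  [[-1.5,0,55],0],
  [[-1.5,0,78],0],
  [[-1.5,0,91],0],
  [[-1.5,0,97],0],
])

```text
t: 35.3
eef_pos: [460.9, -350.8, 101.7]
tcp_rot: [-3.14, -0.0, 0.822]
ft_force: [-0.2, 0.4, -0.5]
opening: 0.637
grip_force: 30.0
```

Request:
jog_arm([
  [[0,0,1],0],
  [[0,0,2],0],
  [[0,0,3],0],
  [[0,0,4],0],
  [[0,0,4.5],0],
])

```text
t: 35.8
eef_pos: [460.7, -351.9, 98.4]
tcp_rot: [3.141, 0.0, 0.821]
ft_force: [-1.2, -0.4, 0.0]
opening: 0.635
grip_force: 30.0
```

```bash
python3 go.py 460 -353 94.5 0.82
```

```text
35.8 [ 460.7 -351.9   98.4] [3.141 0.    0.821] shift [-1.3  0.2  3.9] turn 0.001 open 60.3
```

Request:
jog_arm([
  [[-1,0,1],0],
  [[-1,0,2],0],
  [[-1,0,3],0],
  [[-1,0,3.5],0],
])

```text
t: 36.2
eef_pos: [459.9, -352.5, 94.6]
tcp_rot: [3.142, 0.0, 0.821]
ft_force: [-2.1, 0.7, 6.1]
opening: 0.637
grip_force: 30.0
```

Request:
jog_arm([
  [[0,0,0.4],0],
  [[0,0,0.8],0],
  [[0,0,1],0],
])

```text
t: 36.5
eef_pos: [459.9, -352.5, 94.5]
tcp_rot: [3.141, 0.0, 0.821]
ft_force: [-3.5, 2.5, 13.4]
opening: 0.64
grip_force: 30.0
```

Seated. Easing off, releasing narrowly, lifting clear and checking.

Request:
jog_arm([
  [[0,0,-1],0],
  [[0,0,-1.2],0],
  [[0,0,-1.2],0],
  [[0,0,-1.2],0],
], grip=0.25)

```text
t: 36.9
eef_pos: [459.9, -352.5, 94.6]
tcp_rot: [-3.141, 0.0, 0.821]
ft_force: [-0.3, -0.0, 0.6]
opening: 0.747
grip_force: 0.0
```

Request:
jog_arm([
  [[0,0,-4],0],
  [[0,0,-12],0],
  [[0,0,-30],0],
  [[0,0,-65],0],
  [[0,0,-105],0],
])

```text
t: 37.4
eef_pos: [459.6, -352.2, 200.8]
tcp_rot: [-3.14, 0.0, 0.821]
ft_force: [0.8, -0.6, -0.7]
opening: 0.748
grip_force: 0.0
```

Request:
jog_arm([
  [[30,-20,-10],0],
  [[65,-40,-10],0],
  [[100,-60,-10],0],
  [[135,-80,-10],0],
  [[160,-90,-10],0],
])

```text
t: 37.9
eef_pos: [503.1, -171.8, 210.6]
tcp_rot: [3.141, -0.0, 0.822]
ft_force: [0.3, 0.5, -0.2]
opening: 0.748
grip_force: 0.0
```

Request:
jog_arm([
  [[35,0,0],0],
  [[75,0,0],0],
  [[115,0,0],0],
  [[140,0,0],0],
  [[150,0,0],0],
])

```text
t: 38.4
eef_pos: [606.5, -62.6, 210.2]
tcp_rot: [3.141, -0.0, 0.823]
ft_force: [-1.5, -0.3, 0.9]
opening: 0.752
grip_force: 0.0
```

```bash
python3 - <<'E'
from h import *
print(state()["eef_pos"],state()["ft_force"])
for k in('scene','top'):
    q=read_camera(k)
    for n,z in(('cover_large',6),('cover_medium',10),('cover_small',14)):
        P=pix(q,rings(n)+[460,-353,z]);c=(P.min(0)+P.max(0))/2
        print(k,n,np.r_[P.min(0),P.max(0)].round(1),[(round(d['p'],2),d['box']) for d in cut_out(n,q) if np.hypot(*((np.array(d['box'][:2])+d['box'][2:])/2-c))<25])
    for n in("mug","tape","bottle","stand"): print(n,[(round(d['p'],2),d['box']) for d in cut_out(n,q)[:1]])
E
python3 m4.py cover_large 460 -353 6 100
```

```text
[606.4867336  -62.56821948 210.15648433] [-1.45509536 -0.27497539  0.87168415]
scene cover_large [182.6 117.8 232.7 159.9] [(0.96, [181.5, 122.4, 233.8, 160.3])]
scene cover_medium [190.1 120.9 224.8 153.6] []
scene cover_small [198.5 124.8 216.4 148.6] [(0.82, [199.0, 126.0, 217.6, 147.7])]
mug [(0.92, [185.3, 180.9, 219.5, 213.3])]
tape []
bottle [(0.59, [322.9, 182.2, 345.5, 216.0])]
stand [(0.57, [240.2, 193.3, 305.2, 241.7])]
top cover_large [311.8 205.3 376.4 270. ] [(0.73, [309.1, 207.7, 376.1, 270.5])]
top cover_medium [322.  215.1 367.7 259.5] [(0.86, [323.1, 214.0, 369.7, 260.1])]
top cover_small [332.6 226.  357.9 248.4] [(0.56, [332.0, 230.2, 356.1, 248.8])]
mug [(0.77, [280.8, 149.3, 308.4, 183.6])]
tape [(0.82, [261.3, 232.6, 289.1, 261.9])]
bottle [(0.7, [155.7, 235.1, 174.9, 254.0])]
stand [(0.6, [186.8, 163.7, 205.4, 210.7])]
scene (array([ 460.45, -353.42]), np.float64(0.055))
top (array([ 459.75, -352.41]), np.float64(0.03))
```

All three covers match the predicted nested boxes, centred on the mat. Nothing else has moved, so I'm handing in.

```bash
python3 -c "
from cell import job_done
print(job_done())"
```

```text
the job is handed in; nothing more can be done
None
```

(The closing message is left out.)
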